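# Tip the specimen case onto the cold plate and lock in its T-handle

### The job

Slide the upright blue specimen case up against the raised edge of the black cold plate, then tip it over that edge by pushing high on its slotted face, so that it lies flat and roughly square on the plate near that edge with the slot on top. Take the yellow T-handle from its leaning stand, put its T-head lengthwise down through the slot until the flange sits flat on the case, and turn it a quarter turn so that it is locked crosswise. Let go and leave everything else where it is.

Things in the scene. Friction and masses are not known exactly. Their poses are not given: they have to be found in the camera images.
- plate: fixed black cold plate, 270 x 320 mm, 12 mm thick, a yellow line along its stop edge (a 12 mm upright step). Origin at bench level in the middle of that edge; x points level from the edge inward over the plate (the direction to push and tip), y along the edge, z up. It spans x 0 to 270, y -160 to 160 mm.
- case: loose hollow blue case, 0.4-0.85 kg, 90 (own x) x 110 (y) x 130 mm (z), walls 5 mm. Origin: centre of its base. Starts upright, 13-50 mm short of the plate's edge, own x roughly at the plate (0.2 rad); slotted face is -x. Pushed low (15 mm up) it slides; held by the edge and pushed 105 mm up it pivots on the 12 mm edge, overbalances near 40 deg and falls on its +x face, slot then 102 mm up.
- case_slot (a point): centre of the slot, on the outer surface of the case's -x face (65 mm above its base, mid-width). The slot is 36 mm long along the case's own y, 11 mm wide along its own z, through a 5 mm wall into the hollow; axes as the case's. White marks flank both ends of the slot.
- handle: loose T-handle, 0.12 kg, own z up its axis. Origin on the axis, underside of its round steel flange (40 mm wide, 4 thick). Above: yellow paddle 34 (own x) x 12 mm (own y, pinch across this), 4 to 44 mm above origin. Below: 8 mm round stem, steel T-head 30 (own x) x 6 (y) x 6 mm, bottom 14 mm below origin. Starts in the stand leaning 30 deg; draws out along its axis.
- stand: fixed white stand, 100 x 80 mm base, aluminium deck leaning 30 degrees, looking up and towards the stand's -x (the robot's right); the handle's flange rests on the deck (centre 52 mm above the bench) against a 4 mm lip on the low side, T-head through a 36 x 11 mm opening. Origin: centre of its base.
- cassette_a: loose white tissue cassette with orange tab, 40 x 28 x 6 mm, lying on the far part of the cold plate; origin at the centre of its underside. Leave alone.
- cassette_b: loose white tissue cassette with green tab, 40 x 28 x 6 mm, on the far part of the cold plate; origin at its underside centre. Leave alone.
- cassette_c: loose white tissue cassette with orange tab, 40 x 28 x 6 mm, on the far part of the cold plate; origin at its underside centre. Leave alone.
- reagent: loose amber reagent bottle, 64 mm across, 150 mm tall; origin at its underside centre. Leave alone.
- beaker: loose white cup, 72 mm across, 90 mm tall; origin at its underside centre. Leave alone.
- slide_box: loose green slide box, 90 x 100 x 35 mm; origin at its underside centre. Leave alone.
There are look-alikes about, which are no part of the job. Of the things that look like the case, take the one that is farthest to the robot's right at the start.

How it is judged:
By the outcome, as a careful person would: the job done as asked, in the order asked, and still so for the second after the job is handed in, with the robot touching nothing.
It also fails if it takes over 67 s, if anything falls off the work surface, if the arm or the gripper's body presses on something with over 40 N, if the wrist force passes 120 N, or if a joint passes its speed limit or range.

### The arm

A 7-joint arm with a two-finger parallel gripper is mounted at the origin on the work surface. World frame = base frame: x ahead of the robot, y to its left, z up, the work surface at z = 0. Lengths are in m, angles in rad, forces in N, time in s.
With the tool pointing down it reaches from about 0.4 to 0.9 m from the base axis. Payload 5.6 kg.
Tool frame: the origin (TCP) lies midway between the tips of the shut fingers; the grasp point (between the pads) lies 19 mm behind it; z points along the fingers, y is the direction in which the jaws open and shut (so a half turn about z gives the same grasp; the last joint's range is limited). The gripper opens to 92 mm and grips with 3 to 60 N. Pads are 20 mm wide; open, the fingers measure 128 mm over their backs; the gripper's body (75 mm by 189 mm) begins 69 mm behind the grasp point.
Start: joints at [1.29, 0.468, -0.012, 1.603, 0.006, 1.071, -0.056], TCP at [0.153, -0.632, 0.176] pointing down, gripper open.
Joint ranges: [-2.53, 2.53], [-0.31, 2.02], [-1.57, 1.55], [0.28, 2.44], [-1.29, 4.43], [0.15, 1.84], [-2.92, 2.92]. Speed limits (rad/s): [2.57, 2.57, 3.14, 3.14, 3.14, 3.14, 3.14].

### API

Orientations are given as a unit quaternion [w, x, y, z].
In Python, from cell import get_obs, read_camera, close_job, masks_of, pinpoint gives the robot as it stands.
- The arm moves only by the tool apply_moves, never from a script. Its argument "series" is a list of rows, each a list of 3 entries, a list of its own where there are three numbers: the shift along the world's x, y, z in mm, then the turn, a rotation vector about the world's x, y, z in degrees, then the opening, from 0 (shut) to 1 (fully open). In form: [[[tx, ty, tz], [ax, ay, az], claw], ...]. A call has 1 to 12 rows; each row is the pose to reach, as a shift and turn from the pose commanded when the call began; what a row does not reach only later rows make up. A row lasts 1/12 s, in which the tool goes at most 41.7 mm and 7.16 degrees, less where a joint would pass 70% of its speed; a pose out of reach is approached as far as the arm can. A call with a gripper value outside its range is refused whole. The fingers move at their own pace and stop on an object; the grip force is fixed at half the most. Time passes only in rows, so rows that repeat a pose let the fingers close. It gives the time, the measured TCP pose, the force and the opening at its end, in the units of the state.
- get_obs(): the state, without advancing time (a new reading comes with each control period).
- read_camera(name): name is "side" or "top" or "wrist"; returns a dict with "color" (420x560x3 uint8, red, green, blue), "camera_matrix" (3x3 intrinsics, pixels), "k1" (the pictures are not rectified: a ray, as slopes to the right and down, at radius r is drawn at 1 + k1 r^2 times it, then the intrinsics apply), "camera_from_world" (4x4, takes a point from world to camera coordinates). Camera axes: x right, y down, z forward; pixel columns grow to the right and rows downward; lengths in m; the calibration is good to about 2 mm. A picture is of the moment at which its call begins. There is no depth.
- close_job(): hands the job in, once; it reports no verdict.
Trained networks look in a picture, given as the dict that the camera call returned (one of the last four; its "shot" number tells which), for a name from the list of things; names that differ only in an ending like _2 or _b are one class to them, and where a whole thing is asked for, a point or a joint stands for the part that bears it (a point fixed in the world has none). Each returns a list of dicts, best first, with "confidence" (0 to 1); they miss things now and then, are a little off and sometimes report something else, mostly with a low value. They report only what shows in the picture. A call takes as long as a camera call. They do not tell look-alikes from the thing itself.
- masks_of(picture, target): "region" (420x560 bool, what is visible of it).
- pinpoint(picture, target): "point" ([x, y, z] in m, in world coordinates, good to about 4 mm: a listed point, or the origin of a listed thing).
The state is a dict: "clock": time; "joint_pos": joint angles; "qvel": joint speeds; "joint_torque": joint torques, N m; "position": TCP position; "tcp_rot": TCP orientation; "ft_force": force on the tool from outside, world axes, zero at the start; "moment": the same for the moment, N m; "width": finger opening in m.
Only numpy, scipy, OpenCV 4.12 (cv2) and the standard library are available. Lean on these libraries where they do the work, as an engineer would, in place of code of your own. Each camera call takes 0.05 s, during which the arm holds its last target. There are 200 camera calls.

## Working session

There is one attempt and no reset: what is moved stays moved. The work goes in short steps, Python scripts to look and compute and a tool call to move; the robot and the scene stay as the last step left them, time stands still between calls to the robot, and variables do not carry over. Pictures are saved under pics/ and viewed, about 8 in all and at most 12, crops included, and the job is handed in when it is done.

Besides the shell and the picture viewer there is one more tool, called after "Emit:" as name(argument=value, ...), one argument or row to a line, values as JSON. apply_moves: Moves the arm, as the interface text tells. Its arguments: {"type":"object","properties":{"series":{"type":"array","items":{"type":"array"}}},"required":["series"]}

```bash
mkdir -p pics; ls
python3 - <<'E'
from cell import *
import cv2,numpy as np
o=get_obs();print({k:np.round(v,3) for k,v in o.items()})
P={c:read_camera(c) for c in("side","top")}
cv2.imwrite('pics/a.png',cv2.cvtColor(P['top']['color'],cv2.COLOR_RGB2BGR))
cv2.imwrite('pics/b.png',cv2.cvtColor(P['side']['color'],cv2.COLOR_RGB2BGR))
for c in P:
  for n in ["plate","case","case_slot","handle","stand","reagent","beaker","slide_box","cassette_a"]:
    for r in pinpoint(P[c],n): print(c,n,np.round(r['point'],3),round(r['confidence'],2))
E
```

```text
pics
{'clock': np.float64(0.0), 'joint_pos': array([ 1.29 ,  0.468, -0.012,  1.604,  0.006,  1.071, -0.056]), 'qvel': array([ 0.001, -0.001, -0.001, -0.   , -0.   ,  0.   , -0.   ]), 'joint_torque': array([ 0.0000e+00, -5.2057e+01, -1.3000e-02, -2.4375e+01, -5.7000e-02,
        1.7000e-02,  0.0000e+00]), 'position': array([ 0.153, -0.631,  0.175]), 'tcp_rot': array([-0.001,  0.993,  0.119, -0.   ]), 'ft_force': array([ 0.603, -0.074, -0.477]), 'moment': array([-0.067, -0.023, -0.004]), 'width': np.float64(0.092)}
side plate [0.574 0.043 0.004] 0.76
side case [ 0.499 -0.295 -0.003] 0.71
side case [0.284 0.247 0.004] 0.6
side case [ 0.561 -0.05  -0.003] 0.56
side case_slot [0.267 0.283 0.061] 0.61
side handle [ 0.502 -0.295  0.045] 0.66
side handle [0.626 0.244 0.016] 0.49
side stand [ 0.501 -0.297 -0.001] 0.7
side reagent [ 0.724 -0.207  0.002] 0.84
side reagent [ 0.663 -0.382  0.002] 0.43
side beaker [ 0.664 -0.381  0.   ] 0.73
side slide_box [0.622 0.244 0.013] 0.66
side slide_box [ 0.468 -0.47   0.001] 0.55
side cassette_a [0.511 0.259 0.015] 0.86
side cassette_a [0.729 0.205 0.015] 0.73
side cassette_a [0.626 0.242 0.016] 0.52
top plate [ 0.572  0.044 -0.   ] 0.97
top plate [ 0.468 -0.464  0.002] 0.74
top case [ 0.556 -0.052 -0.003] 0.71
top case [0.284 0.245 0.003] 0.6
top case [ 0.501 -0.296 -0.001] 0.56
top case_slot [ 0.547 -0.096  0.064] 0.91
top handle [ 0.502 -0.3    0.054] 0.74
top stand [ 0.502 -0.298 -0.003] 0.98
top reagent [ 0.722 -0.206  0.002] 0.97
top reagent [ 0.558 -0.05  -0.001] 0.73
top beaker [ 0.667 -0.377 -0.004] 0.7
top slide_box [ 0.467 -0.462  0.002] 0.95
top cassette_a [0.629 0.239 0.01 ] 0.48
top cassette_a [0.728 0.205 0.013] 0.43
```

View pics/a.png

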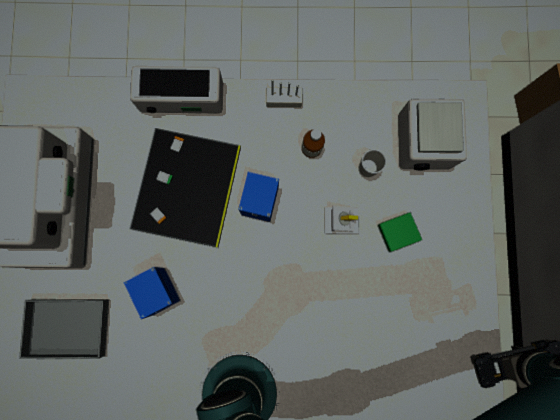

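View pics/b.png

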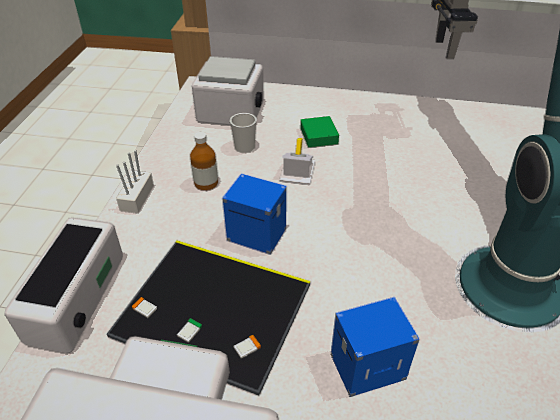

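Case-like things: top-view blue boxes at (259,197) (world y≈-0.05, just right of the yellow line) and at (152,292) (y≈+0.25). Right in the world is -y, so the box at (259,197) is the one farthest to the robot's right, and it stands before the stop edge. I'll confirm this in a crop while measuring.

```bash
cat > h.py <<'E'
from cell import *
import cv2,numpy as np
np.set_printoptions(suppress=True,precision=4)
def rays(p,uv):
    K=np.array(p['camera_matrix']);k=p['k1']
    d=cv2.undistortPoints(np.float64(uv).reshape(-1,1,2),K,np.array([k,0,0,0,0.])).reshape(-1,2)
    T=np.array(p['camera_from_world']);R=T[:3,:3];c=-R.T@T[:3,3]
    return c,np.c_[d,np.ones(len(d))]@R
def onz(p,uv,z):
    c,d=rays(p,uv);return (c+d*((z-c[2])/d[:,2])[:,None])[:,:2]
def proj(p,X):
    T=np.array(p['camera_from_world']);R=T[:3,:3]
    return cv2.projectPoints(np.float64(X).reshape(-1,1,3),cv2.Rodrigues(R)[0],T[:3,3],np.array(p['camera_matrix']),np.array([p['k1'],0,0,0,0.]))[0].reshape(-1,2)
def save(p,f,crop=None,s=1):
    a=cv2.cvtColor(p['color'],cv2.COLOR_RGB2BGR)
    if crop: a=a[crop[1]:crop[3],crop[0]:crop[2]]
    cv2.imwrite(f,cv2.resize(a,None,fx=s,fy=s,interpolation=cv2.INTER_CUBIC))
def hsv(p): return cv2.cvtColor(p['color'],cv2.COLOR_RGB2HSV)
E
python3 - <<'E'
from h import *
p=read_camera('top')
h=hsv(p)
y=(h[...,0]>22)&(h[...,0]<35)&(h[...,1]>150)&(h[...,2]>90)
v,u=np.nonzero(y);m=(u<250)
w=onz(p,np.c_[u[m],v[m]],.012);c=w.mean(0);U,S,V=np.linalg.svd(w-c);pr=(w-c)@V[0]
print('edge',m.sum(),c,V[0],pr.min(),pr.max(), 'ends',c+V[0]*pr.min(),c+V[0]*pr.max(),'perp std',S[1]/np.sqrt(m.sum()))
m2=u>=250;print('yellow handle px',u[m2].min(),u[m2].max(),v[m2].min(),v[m2].max())
b=((h[...,0]>100)&(h[...,0]<125)&(h[...,1]>150)).astype(np.uint8)
b[:, :225]=0;b[:,300:]=0
print('V values',np.percentile(h[...,2][b>0],[5,25,50,75,95]))
t=(b>0)&(h[...,2]>np.percentile(h[...,2][b>0],50)*.85)
n,l,s,_=cv2.connectedComponentsWithStats(t.astype(np.uint8));i=1+np.argmax(s[1:,4])
v,u=np.nonzero(l==i);w=onz(p,np.c_[u,v],.13)
r=cv2.minAreaRect(np.float32(w*1000));print('case top',r)
# stand base
for n in masks_of(p,'stand')[:1]:
    v,u=np.nonzero(n['region']);print('stand',cv2.minAreaRect(np.float32(onz(p,np.c_[u,v],.02)*1000)))
save(p,'pics/c.png',(120,120,430,320),2.5)
E
```

```text
edge 188 [0.5709 0.0476] [-0.9812  0.1932] -0.15977921571949338 0.1538637626871335 ends [0.7277 0.0168] [0.42   0.0774] perp std 0.0015911714124678452
yellow handle px 341 357 215 219
V values [ 24.9 134.  136.  137.  139. ]
case top ((558.8052978515625, -49.533203125), (88.06465911865234, 107.17777252197266), 77.30079650878906)
stand ((503.52252197265625, -293.88433837890625), (95.37462615966797, 81.2027587890625), 89.83110809326172)
```

View pics/c.png

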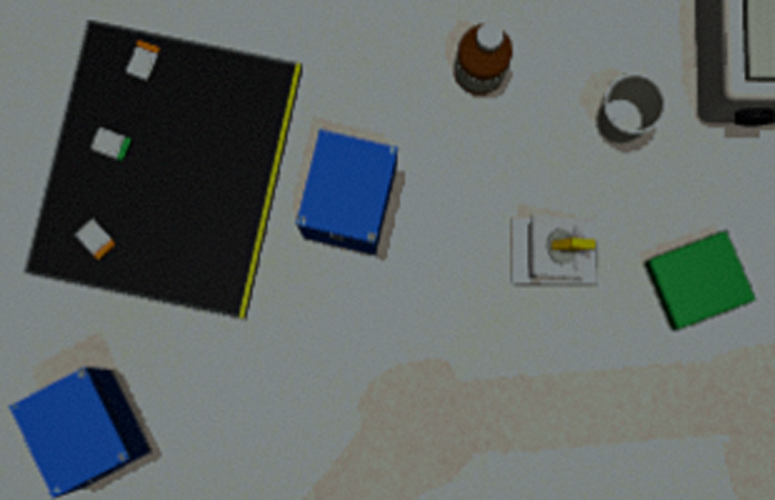

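The crop confirms the target: the box at crop (347,190) stands right of the yellow line with its slotted face toward -y. The other box, bottom left, is the look-alike. The handle paddle is at crop (573,245), leaning to -y.

Run:
```python
import numpy as np
from scipy.spatial.transform import Rotation as R
k=np.array([.981,-.193,0])
a=R.from_rotvec([0,0,np.radians(65.2)]);b=R.from_rotvec(k*np.radians(35))
print((b*a).as_rotvec(degrees=True), k*35)
```

```text
[ 26.66588691 -25.50930009  63.07069834] [34.335 -6.755  0.   ]
```

Emit:
apply_moves(
  series=[
    [[0,0,41],[0,0,5],0.35],
    [[20,30,80],[0,0,12],0.35],
    [[50,60,110],[0,0,18],0.35],
    [[80,95,115],[0,0,25],0.35],
    [[115,125,115],[0,0,32],0.35],
    [[145,160,115],[0,0,38],0.35],
    [[180,195,115],[0,0,45],0.35],
    [[210,235,115],[0,0,52],0.35],
    [[245,275,115],[0,0,58],0.35],
    [[275,310,115],[0,0,65.2],0.35],
    [[310,340,115],[0,0,65.2],0.35],
    [[330,370,115],[0,0,65.2],0.35],
  ],
)

```text
clock: 2.1
position: [0.4439, -0.3073, 0.2913]
tcp_rot: [0.001, 0.773, 0.635, -0.0]
ft_force: [0.8, -0.5, 0.2]
width: 0.032
```

Emit:
apply_moves(
  series=[
    [[15,15,0],[6.9,-1.3,0],0.35],
    [[30,40,0],[13.7,-2.7,0],0.35],
    [[45,65,0],[20.6,-4.0,0],0.35],
    [[55,90,0],[27.4,-5.4,0],0.35],
    [[60,110,0],[34.3,-6.75,0],0.35],
    [[60,110,0],[34.3,-6.75,0],0.35],
    [[60,110,0],[34.3,-6.75,0],0.35],
    [[60,110,0],[34.3,-6.75,0],0.35],
  ],
)

```text
clock: 2.77
position: [0.5029, -0.1991, 0.2912]
tcp_rot: [-0.19, 0.737, 0.606, 0.231]
ft_force: [-0.5, -0.4, 0.4]
width: 0.0321
```

Emit:
apply_moves(
  series=[
    [[15,20,-30],[0,0,0],0.35],
    [[30,45,-60],[0,0,0],0.35],
    [[38,65,-95],[0,0,0],0.35],
    [[38,65,-130],[0,0,0],0.35],
    [[38,65,-165],[0,0,0],0.35],
    [[38,65,-200],[0,0,0],0.35],
    [[38,65,-235],[0,0,0],0.35],
    [[38,65,-260],[0,0,0],0.35],
    [[38,65,-278],[0,0,0],0.35],
    [[38,65,-278],[0,0,0],0.35],
    [[38,65,-278],[0,0,0],0.35],
  ],
)

```text
clock: 3.68
position: [0.5414, -0.1335, 0.0136]
tcp_rot: [-0.19, 0.737, 0.606, 0.232]
ft_force: [-0.3, 0.3, 0.4]
width: 0.032
```

Run:
```python
from h import *
o=get_obs();print(o['position'],o['joint_pos'],o['ft_force'])
p=read_camera('side');save(p,'pics/d.png',(130,80,470,335),2.3)
```

```text
[ 0.5414 -0.1335  0.0136] [ 0.8961  0.7671 -0.4783  1.8097 -0.3357  0.8533  0.563 ] [-0.3344  0.3185  0.3527]
```

View pics/d.png

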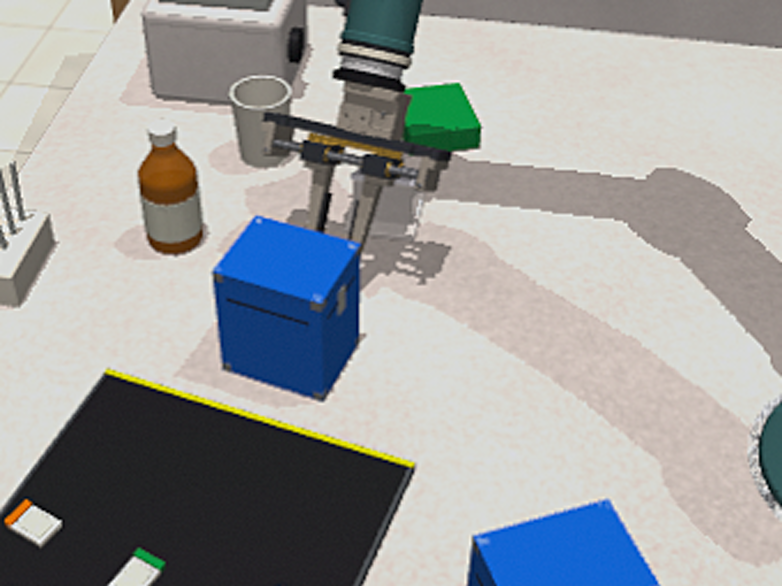

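The fingers are down behind the case (fingers near (340,230), case at (287,300), edge line clear ahead). Next I push along the plate's x.

Emit:
apply_moves(
  series=[
    [[2,10,0],[0,0,0],0.35],
    [[4,20,0],[0,0,0],0.35],
    [[5.4,27.5,0],[0,0,0],0.35],
    [[6.4,32.4,0],[0,0,0],0.35],
    [[7.3,37.3,0],[0,0,0],0.35],
    [[8.3,42.2,0],[0,0,0],0.35],
    [[9.3,47.1,0],[0,0,0],0.35],
    [[10.2,52,0],[0,0,0],0.35],
    [[11.2,56.9,0],[0,0,0],0.35],
    [[12.2,61.8,0],[0,0,0],0.35],
    [[13.1,66.7,0],[0,0,0],0.35],
    [[13.5,69,0],[0,0,0],0.35],
  ],
)

```text
clock: 4.73
position: [0.5544, -0.0643, 0.0128]
tcp_rot: [-0.191, 0.737, 0.606, 0.232]
ft_force: [-0.4, -2.8, -0.4]
width: 0.0322
```

Emit:
apply_moves(
  series=[
    [[0.6,3,0],[0,0,0],0.35],
    [[1.2,6,0],[0,0,0],0.35],
    [[1.6,8,0],[0,0,0],0.35],
  ],
)

```text
clock: 4.98
position: [0.5559, -0.0564, 0.0128]
tcp_rot: [-0.191, 0.737, 0.606, 0.232]
ft_force: [-0.1, -2.8, -0.5]
width: 0.0321
```

Emit:
apply_moves(
  series=[
    [[0.4,2,0],[0,0,0],0.35],
    [[0.8,4,0],[0,0,0],0.35],
  ],
)

```text
clock: 5.15
position: [0.5567, -0.0526, 0.0128]
tcp_rot: [-0.191, 0.737, 0.605, 0.232]
ft_force: [-0.7, -2.6, 0.9]
width: 0.0319
```

Emit:
apply_moves(
  series=[
    [[0.4,2,0],[0,0,0],0.35],
    [[0.8,4,0],[0,0,0],0.35],
  ],
)

```text
clock: 5.32
position: [0.5575, -0.0485, 0.0128]
tcp_rot: [-0.191, 0.737, 0.606, 0.232]
ft_force: [-0.8, -1.5, -0.2]
width: 0.0321
```

Emit:
apply_moves(
  series=[
    [[0.4,2,0],[0,0,0],0.35],
    [[0.4,2,0],[0,0,0],0.35],
  ],
)

```text
clock: 5.48
position: [0.5578, -0.0459, 0.0129]
tcp_rot: [-0.191, 0.737, 0.606, 0.232]
ft_force: [-0.3, -1.8, -0.6]
width: 0.0319
```

```bash
cat >> h.py <<'E'
def casetop(p,z=.13):
    h=hsv(p);b=(h[...,0]>100)&(h[...,0]<125)&(h[...,1]>150)&(h[...,2]>115)
    b[:,:195]=0;b[:,300:]=0
    n,l,s,_=cv2.connectedComponentsWithStats(b.astype(np.uint8));i=1+np.argmax(s[1:,4])
    v,u=np.nonzero(l==i);return cv2.minAreaRect(np.float32(onz(p,np.c_[u,v],z)*1000)),l==i
N=np.array([.193,.981]);E0=np.array([.571,.0446]);Y=np.array([-.981,.193])
E
python3 - <<'E'
from h import *
p=read_camera('top');r,_=casetop(p);print(r);d=np.array(r[0])/1000-E0;print(d@N,d@Y)
s=read_camera('side')
for n in ('case','case_slot'):
  for q in (p,s):
    for x in pinpoint(q,n): print(n,x['point'],x['confidence'])
save(s,'pics/e.png',(130,120,470,375),2.3)
E
```

```text
((563.8604125976562, -15.422042846679688), (88.86685180664062, 109.09114074707031), 78.56674194335938)
-0.0602595644012451 -0.004580319027710049
case [0.2853, 0.2487, 0.0008] 0.75
case [0.5618, -0.0183, -0.0031] 0.57
case [0.5654, -0.0173, -0.0013] 0.96
case [0.2813, 0.2465, -0.0006] 0.94
case_slot [0.5543, -0.0637, 0.0637] 0.94
case_slot [0.7223, 0.2052, 0.0118] 0.16
case_slot [0.2658, 0.2844, 0.0613] 0.81
```

View pics/e.png

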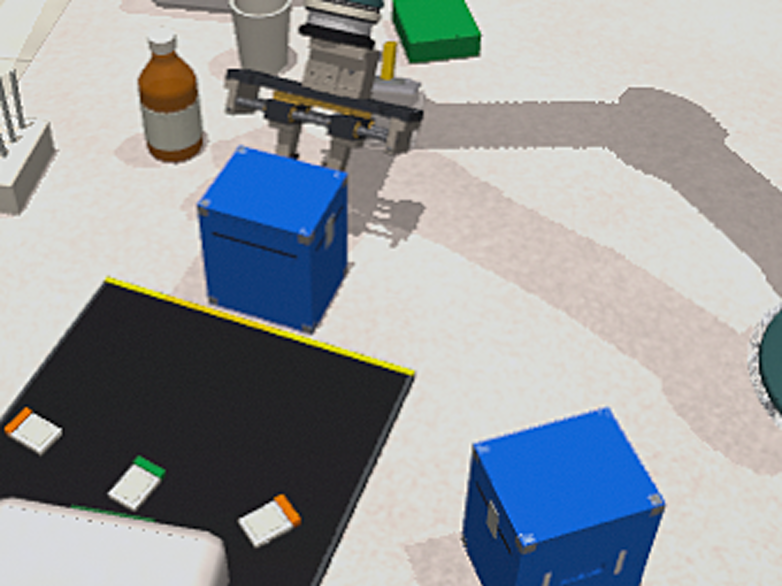

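The case is nearly square to the edge (0.3°). A gap of about 15 mm remains between its base (crop (310,328)) and the yellow line.

Emit:
apply_moves(
  series=[
    [[0.8,4,0],[0,0,0],0.35],
    [[1.5,8,0],[0,0,0],0.35],
    [[2,10,0],[0,0,0],0.35],
    [[2.4,12,0],[0,0,0],0.35],
  ],
)

```text
clock: 6.12
position: [0.5604, -0.0345, 0.0129]
tcp_rot: [-0.191, 0.737, 0.606, 0.232]
ft_force: [-0.7, -2.2, -0.3]
width: 0.0322
```

Emit:
apply_moves(
  series=[
    [[0.4,2,0],[0,0,0],0.35],
    [[0.6,3,0],[0,0,0],0.35],
  ],
)

```text
clock: 6.28
position: [0.561, -0.0322, 0.0127]
tcp_rot: [-0.19, 0.737, 0.606, 0.232]
ft_force: [-1.9, -6.1, 3.1]
width: 0.0323
```

Emit:
apply_moves(
  series=[
    [[0.4,2,0],[0,0,0],0.35],
    [[0.4,2,0],[0,0,0],0.35],
  ],
)

```text
clock: 6.45
position: [0.561, -0.0321, 0.0126]
tcp_rot: [-0.19, 0.738, 0.605, 0.231]
ft_force: [-3.8, -8.2, 4.4]
width: 0.0323
```

The case is seated: motion stopped and the force rose. Now I back off, rise to about 105 mm and come forward to touch.

Emit:
apply_moves(
  series=[
    [[-3,-15,0],[0,0,0],0.35],
    [[-6,-30,20],[0,0,0],0.35],
    [[-6,-30,55],[0,0,0],0.35],
    [[-6,-30,85],[0,0,0],0.35],
    [[-6,-30,85],[0,0,0],0.35],
    [[-4,-20,85],[0,0,0],0.35],
    [[-2.5,-13,85],[0,0,0],0.35],
    [[-1.3,-6.5,85],[0,0,0],0.35],
    [[-1,-5,85],[0,0,0],0.35],
  ],
)

```text
clock: 7.2
position: [0.5593, -0.0317, 0.0971]
tcp_rot: [-0.193, 0.736, 0.606, 0.232]
ft_force: [-0.1, 1.1, 0.4]
width: 0.032
```

Run:
```python
from h import *
p=read_camera('top');r,_=casetop(p);print(r);d=np.array(r[0])/1000-E0;print(d@N,d@Y)
s=read_camera('side')
for x in pinpoint(s,'case'): print(x['point'],x['confidence'])
save(s,'pics/f.png',(190,130,360,300),3.5)
```

```text
((566.6311645507812, -1.9213752746582031), (89.31108093261719, 108.80313110351562), 78.64170837402344)
-0.04648065438613891 -0.004692797852325456
[0.2831, 0.2443, -0.0016] 0.91
[0.5678, -0.0042, 0.0007] 0.73
```

View pics/f.png

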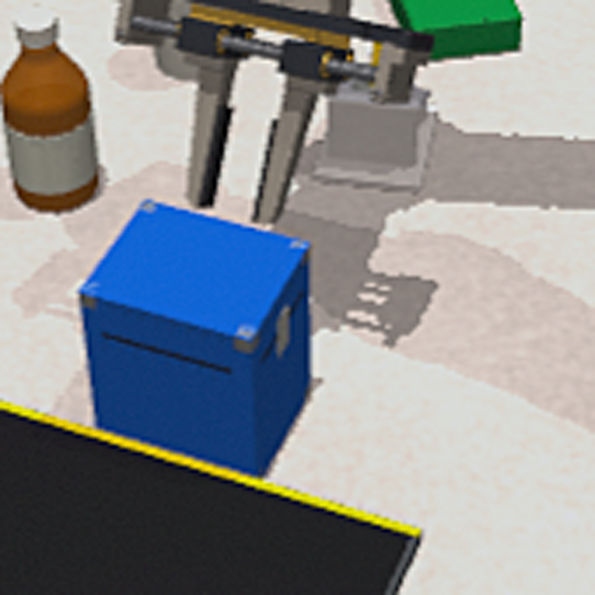

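Run:
```python
from h import *
from scipy.spatial.transform import Rotation as R
s=read_camera('side');o=get_obs();q=o['tcp_rot'];M=R.from_quat([q[1],q[2],q[3],q[0]]).as_matrix();t=o['position']
print(o['position'],o['ft_force'],M[:,2],M[:,1],M[:,0])
for nm,l in dict(tcp=[0,0,0],f1=[0,.016,0],f1o=[0,.034,0],f2=[0,-.016,0],f2o=[0,-.034,0],up=[0,.025,-.06],fr=[.01,.025,0]).items():
    print(nm,(proj(s,t+M@np.array(l))[0]-[190,130])*3.5)
c=np.array([.5668,-.0019]);
for a,b in((-1,-1),(-1,1),(1,-1),(1,1)): print('corner',(proj(s,np.r_[c+a*.045*N+b*.055*Y,.13])[0]-[190,130])*3.5)
```

```text
[ 0.56   -0.0346  0.0972] [ 0.1479 -0.8729 -0.7393] [ 0.1098  0.5626 -0.8194] [ 0.9811 -0.1936 -0.0015] [0.1595 0.8038 0.5732]
tcp [220.435 270.288]
f1 [196.7904 263.895 ]
f1o [170.43   256.7678]
f2 [244.2813 276.7354]
f2o [271.3509 284.0543]
up [202.8219 166.01  ]
fr [177.5058 261.7244]
corner [144.0474 197.019 ]
corner [309.6004 240.3366]
corner [ 77.3375 289.6546]
corner [250.507  338.4442]
```

Emit:
apply_moves(
  series=[
    [[-4,-20,20],[0,0,0],0.35],
    [[-6,-30,55],[0,0,0],0.35],
    [[-6,-30,70],[0,0,0],0.35],
    [[-6,-30,70],[0,0,0],0.35],
  ],
)

```text
clock: 7.73
position: [0.5565, -0.0666, 0.1709]
tcp_rot: [-0.188, 0.737, 0.606, 0.233]
ft_force: [-0.0, 0.9, 0.5]
width: 0.032
```

Run:
```python
from h import *
from scipy.spatial.transform import Rotation as R
s=read_camera('side');o=get_obs();q=o['tcp_rot'];M=R.from_quat([q[1],q[2],q[3],q[0]]).as_matrix();t=o['position'];print(t)
col=(255,0,0)
for l in ([0,0,0],[0,.016,0],[0,-.016,0],[0,.016,-.03],[0,-.016,-.03]):
    u=proj(s,t+M@np.array(l))[0];print(l,(u-[190,80])*4)
save(s,'pics/g.png',(190,80,360,220),4)
```

```text
[ 0.5553 -0.0658  0.1691]
[0, 0, 0] [268.687  369.7766]
[0, 0.016, 0] [240.9407 362.7711]
[0, -0.016, 0] [296.6747 376.8462]
[0, 0.016, -0.03] [252.5238 307.1269]
[0, -0.016, -0.03] [308.6147 320.7818]
```

View pics/g.png

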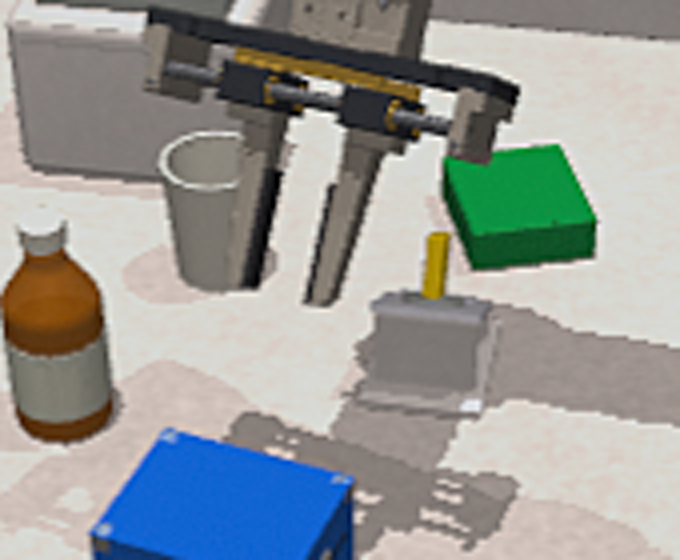

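Finger tips in the picture are at (255,287) and (312,302), but the projected TCP is lower, at (269,370). So the visible tips sit about 40 mm behind the reported TCP at this opening, which also explains the contact offset. I'll allow for that and push with TCP z≈0.068.

Emit:
apply_moves(
  series=[
    [[0,0,-35],[0,0,0],0.35],
    [[0,0,-70],[0,0,0],0.35],
    [[0,0,-101],[0,0,0],0.35],
    [[0,0,-101],[0,0,0],0.35],
    [[2,10,-101],[0,0,0],0.35],
    [[4,20,-101],[0,0,0],0.35],
    [[5.2,26.5,-101],[0,0,0],0.35],
    [[6,30.4,-101],[0,0,0],0.35],
    [[6.6,33.4,-101],[0,0,0],0.35],
  ],
)

```text
clock: 8.53
position: [0.5618, -0.0319, 0.0682]
tcp_rot: [-0.189, 0.737, 0.606, 0.232]
ft_force: [-4.1, -7.3, 5.3]
width: 0.0322
```

Emit:
apply_moves(
  series=[
    [[0.8,4,2],[0,0,0],0.35],
    [[1.5,8,5],[0,0,0],0.35],
    [[2.3,12,9],[0,0,0],0.35],
  ],
)

```text
clock: 8.78
position: [0.5642, -0.0217, 0.0769]
tcp_rot: [-0.189, 0.738, 0.605, 0.232]
ft_force: [-1.7, -3.8, 1.7]
width: 0.0324
```

Run:
```python
from h import *
s=read_camera('side');o=get_obs();print(o['position'],o['ft_force'])
save(s,'pics/h1.png',(170,110,370,310),3)
```

```text
[ 0.5645 -0.02    0.0779] [-1.4257 -3.2844  5.0316]
```

View pics/h1.png

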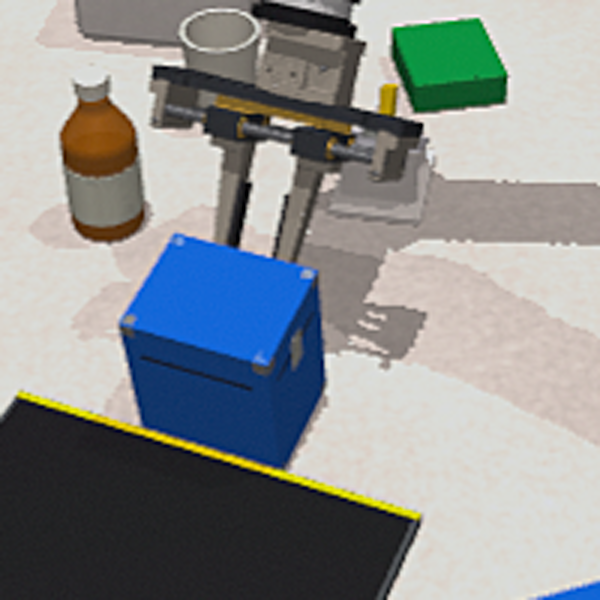

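The case is starting to tip: its base lifts at (285,465) and the fingers are behind its upper face. I continue along the arc.

Emit:
apply_moves(
  series=[
    [[1.4,7,5],[0,0,0],0.35],
    [[2.7,14,10],[0,0,0],0.35],
    [[3.9,20,13.5],[0,0,0],0.35],
    [[5,26,16.5],[0,0,0],0.35],
    [[6.2,32,19],[0,0,0],0.35],
    [[7.3,37,21],[0,0,0],0.35],
    [[8.3,42,22.5],[0,0,0],0.35],
    [[9.3,47,24],[0,0,0],0.35],
  ],
)

```text
clock: 9.5
position: [0.572, 0.0287, 0.0997]
tcp_rot: [-0.191, 0.737, 0.606, 0.232]
ft_force: [0.3, -0.1, 0.2]
width: 0.0321
```

Emit:
apply_moves(
  series=[
    [[1,5,1],[0,0,0],0.35],
    [[2,10,2],[0,0,0],0.35],
    [[3,15,2.5],[0,0,0],0.35],
    [[3.9,20,3],[0,0,0],0.35],
    [[4.8,24,3],[0,0,0],0.35],
  ],
)

```text
clock: 9.92
position: [0.5772, 0.0526, 0.1029]
tcp_rot: [-0.191, 0.737, 0.606, 0.232]
ft_force: [-0.2, 0.6, 0.3]
width: 0.0321
```

Run:
```python
from h import *
s=read_camera('side');o=get_obs();print(o['position'],o['ft_force'])
save(s,'pics/i.png',(150,90,370,310),2.7)
```

```text
[0.5772 0.0535 0.1031] [-0.3907  0.717  -0.0352]
```

View pics/i.png

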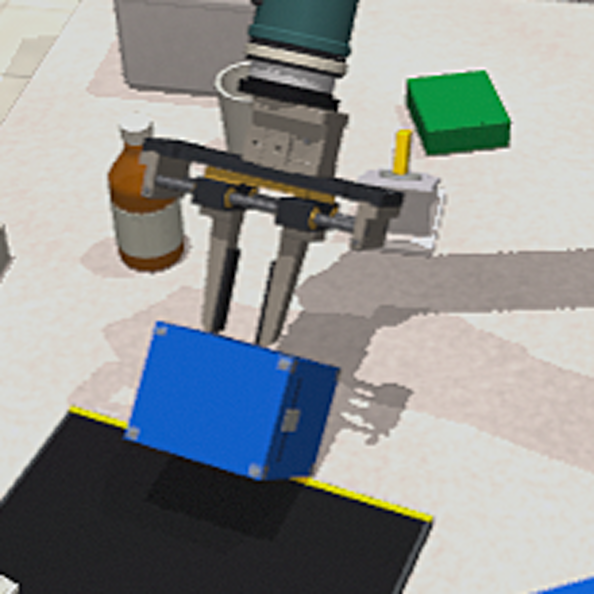

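The case is at about 40°, tilting over the edge, with the force near zero. I nudge a bit more.

Emit:
apply_moves(
  series=[
    [[1,5,0],[0,0,0],0.35],
    [[2,10,0],[0,0,0],0.35],
    [[3,15,0],[0,0,0],0.35],
    [[3,15,0],[0,0,0],0.35],
  ],
)

```text
clock: 10.3
position: [0.5802, 0.0683, 0.1031]
tcp_rot: [-0.191, 0.736, 0.606, 0.232]
ft_force: [-0.0, -0.8, -0.3]
width: 0.0321
```

Run:
```python
from h import *
s=read_camera('side');p=read_camera('top');o=get_obs();print(o['position'],o['ft_force'])
for q in(s,p):
  for n in('case','case_slot','handle'):
    for x in pinpoint(q,n): print(n,np.array(x['point']),x['confidence'])
r,_=casetop(p,.102);print(r)
```

```text
[0.5803 0.067  0.1029] [-0.1253 -0.2385  0.8869]
case [0.569  0.0075 0.0561] 0.94
case [ 0.2847  0.2456 -0.001 ] 0.84
case_slot [0.5799 0.0752 0.1057] 0.68
case_slot [0.2634 0.2868 0.0668] 0.59
handle [ 0.5028 -0.2928  0.047 ] 0.64
case [0.2859 0.2501 0.0002] 0.87
case [0.5658 0.0097 0.0549] 0.76
case_slot [0.5781 0.0743 0.1019] 0.9
handle [ 0.5025 -0.2967  0.0493] 0.46
((583.255859375, 82.43523406982422), (112.2225112915039, 109.92720031738281), 79.23200225830078)
```

Emit:
apply_moves(
  series=[
    [[-2,-10,35],[0,0,0],0.35],
    [[-6,-30,50],[0,0,0],0.35],
    [[-12,-60,50],[0,0,0],0.35],
    [[-19,-98,40],[0,0,0],0.35],
    [[-19,-98,5],[0,0,0],0.35],
    [[-19,-98,-30],[0,0,0],0.35],
    [[-19,-98,-65],[0,0,0],0.35],
    [[-19,-98,-88],[0,0,0],0.35],
    [[-19,-98,-88],[0,0,0],0.35],
  ],
)

```text
clock: 11.45
position: [0.558, -0.0307, 0.0105]
tcp_rot: [-0.194, 0.738, 0.604, 0.23]
ft_force: [-0.2, 0.2, 0.5]
width: 0.0322
```

```bash
sed -i 's/b\[:,:195\]=0/b[:,:185]=0;b[240:]=0/' h.py
python3 - <<'E'
from h import *
s=read_camera('side');p=read_camera('top');o=get_obs();print(o['position'],o['ft_force'])
for q in(s,p):
  for n in('case','case_slot','cassette_a'):
    for x in pinpoint(q,n): print(n,np.array(x['point']),x['confidence'],(np.array(x['point'][:2])-E0)@N)
r,m=casetop(p,.102);print(r,[(np.array(x)/1000-E0)@N for x in cv2.boxPoints(r)],[(np.array(x)/1000-E0)@Y for x in cv2.boxPoints(r)])
save(p,'pics/j.png',(120,120,320,270),4)
E
```

```text
[ 0.5612 -0.0309  0.0149] [ 1.178  -0.8409 -0.3076]
case [ 0.2831  0.2465 -0.0009] 0.8 0.1424992
case [0.5703 0.0096 0.0543] 0.59 -0.03447009999999999
case_slot [0.264  0.2831 0.0595] 0.75 0.17471750000000003
case_slot [0.5783 0.0782 0.1016] 0.63 0.03437050000000002
cassette_a [0.6254 0.2428 0.0137] 0.87 0.2049334
cassette_a [0.7312 0.2023 0.0108] 0.63 0.18562230000000002
cassette_a [0.5103 0.2577 0.0101] 0.6 0.19733599999999998
cassette_a [ 0.5016 -0.294  -0.0023] 0.6 -0.3455608
case [0.5663 0.009  0.0529] 0.75 -0.035830699999999986
case [ 0.2842  0.2481 -0.0011] 0.65 0.1442811
case_slot [0.5818 0.0712 0.0991] 0.64 0.028179000000000006
cassette_a [0.5082 0.2524 0.0115] 0.67 0.19173140000000002
cassette_a [0.6255 0.2397 0.0091] 0.58 0.2019116
cassette_a [0.7273 0.2081 0.0137] 0.44 0.1905594
((581.7932739257812, 74.56441497802734), (129.1689453125, 109.74002075195312), 78.74610137939453) [np.float64(-0.032975025868988025), np.float64(-0.03321205382539368), np.float64(0.09593139665665627), np.float64(0.09616844593825341)] [np.float64(0.05019368182010646), np.float64(-0.05952475356166554), np.float64(-0.059803772554922155), np.float64(0.049914606286954835)]
```

View pics/j.png

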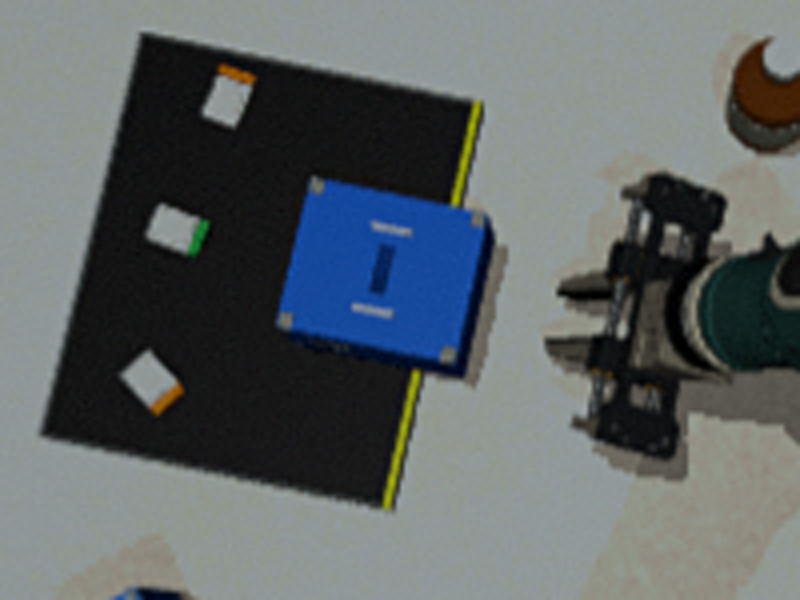

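The case lies flat and square with the slot on top (slot at crop (382,270)), but it overhangs the edge by about 33 mm. I push it in by about 22 mm.

Emit:
apply_moves(
  series=[
    [[4,20,0],[0,0,0],0.35],
    [[7.7,39,0],[0,0,0],0.35],
    [[9.7,49,0],[0,0,0],0.35],
    [[10.6,54,0],[0,0,0],0.35],
    [[11.6,59,0],[0,0,0],0.35],
    [[12.5,64,0],[0,0,0],0.35],
    [[13.5,69,0],[0,0,0],0.35],
    [[14.3,73,0],[0,0,0],0.35],
    [[15,77,0],[0,0,0],0.35],
    [[15,77,0],[0,0,0],0.35],
  ],
)

```text
clock: 12.68
position: [0.5765, 0.0465, 0.015]
tcp_rot: [-0.191, 0.737, 0.606, 0.232]
ft_force: [0.3, -2.5, 0.7]
width: 0.0322
```

Run:
```python
from h import *
p=read_camera('top');o=get_obs();print(o['position'],o['ft_force'])
r,m=casetop(p,.102);print(r,[(np.array(x)/1000-E0)@N for x in cv2.boxPoints(r)])
```

```text
[0.5764 0.0464 0.0149] [ 0.4046 -1.2145  0.9657]
((586.6442260742188, 96.70598602294922), (129.12107849121094, 109.82379913330078), 78.64530944824219) [np.float64(-0.01019694470522403), np.float64(-0.010627349809756865), np.float64(0.11846755229773522), np.float64(0.11889794407131672)]
```

Run:
```python
from h import *
from scipy.spatial.transform import Rotation as R
q=get_obs()['tcp_rot'];C=R.from_quat([q[1],q[2],q[3],q[0]])
D=R.from_matrix(np.array([[0,.866,.5],[1,0,0],[0,.5,-.866]]).T)
print((D*C.inv()).as_rotvec(degrees=True))
```

```text
[-4.9686  0.4601 11.1439]
```

Emit:
apply_moves(
  series=[
    [[-4,-20,0],[0,0,0],0.35],
    [[-9,-45,20],[0,0,0],0.35],
    [[-14,-70,50],[0,0,0],0.35],
    [[-19,-95,80],[0,0,0],0.35],
    [[-25,-125,110],[0,0,0],0.3],
    [[-31,-155,135],[0,0,0],0.3],
    [[-37,-190,150],[0,0,0],0.3],
    [[-43,-225,155],[0,0,0],0.3],
    [[-50,-260,155],[0,0,0],0.3],
    [[-57,-295,155],[0,0,0],0.3],
    [[-65,-330,155],[0,0,0],0.3],
    [[-65,-330,155],[0,0,0],0.3],
  ],
)

```text
clock: 13.73
position: [0.5087, -0.2925, 0.1678]
tcp_rot: [-0.189, 0.74, 0.602, 0.231]
ft_force: [-1.7, -0.5, -1.2]
width: 0.0275
```

Emit:
apply_moves(
  series=[
    [[-3,-20,0],[-2,0.2,4],0.3],
    [[-6,-40,-15],[-4,0.4,8],0.3],
    [[-9,-57,-30],[-5,0.5,11.1],0.3],
    [[-9,-57,-42],[-5,0.5,11.1],0.3],
    [[-9,-57,-42],[-5,0.5,11.1],0.3],
  ],
)

```text
clock: 14.15
position: [0.501, -0.3391, 0.1246]
tcp_rot: [-0.186, 0.684, 0.682, 0.183]
ft_force: [-0.5, 0.8, -1.0]
width: 0.0273
```

Run:
```python
from h import *
from scipy.spatial.transform import Rotation as R
o=get_obs();q=o['tcp_rot'];M=R.from_quat([q[1],q[2],q[3],q[0]]).as_matrix();t=np.array(o['position']);print(t,M[:,2],M[:,1])
w=read_camera('wrist')
for c in('wrist','side','top'):
  p=w if c=='wrist' else read_camera(c)
  for n in('handle','stand'):
    for x in pinpoint(p,n): print(c,n,np.array(x['point']),x['confidence'],'tool',M.T@(np.array(x['point'])-t))
h=hsv(w);y=(h[...,0]>20)&(h[...,0]<36)&(h[...,1]>130)&(h[...,2]>60)
v,u=np.nonzero(y);print('yellow wrist',y.sum(),cv2.minAreaRect(np.float32(np.c_[u,v])) if y.sum() else 0)
T=np.array(w['camera_from_world']);print('cam pos in tool',M.T@(-T[:3,:3].T@T[:3,3]-t),'fwd',M.T@T[2,:3])
save(w,'pics/k.png')
```

```text
[ 0.501  -0.3391  0.1246] [-0.0032  0.5036 -0.8639] [ 1.     -0.0018 -0.0047]
wrist handle [ 0.5015 -0.2971  0.0477] 0.73 tool [-0.0024  0.0007  0.0876]
wrist stand [ 0.5039 -0.2973 -0.0031] 0.9 tool [-0.0282  0.0034  0.1314]
side handle [ 0.499  -0.2941  0.0471] 0.45 tool [-0.0002 -0.0018  0.0896]
side stand [ 0.5003 -0.2942 -0.0015] 0.73 tool [-0.0247 -0.0002  0.1316]
top handle [ 0.5014 -0.2963  0.0508] 0.49 tool [-0.0002  0.0006  0.0853]
top handle [0.5729 0.0292 0.0541] 0.28 tool [0.283  0.0715 0.2462]
top stand [ 0.4975 -0.2954 -0.0018] 0.59 tool [-0.0259 -0.003   0.1312]
top stand [ 0.4683 -0.4657  0.0005] 0.25 tool [-0.172  -0.0319  0.0436]
yellow wrist 834 ((266.16552734375, 296.0137939453125), (227.9183807373047, 257.962646484375), 89.5692138671875)
cam pos in tool [ 0.0728  0.0005 -0.209 ] fwd [-0.2555 -0.0006  0.9668]
```

View pics/k.png

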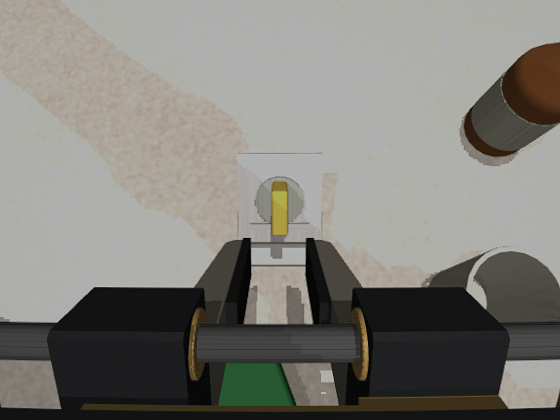

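The paddle is at (280,208), centred between the finger tips at (240,240) and (320,240). I check where the tips really are in tool coordinates.

Run:
```python
from h import *
from scipy.spatial.transform import Rotation as R
o=get_obs();q=o['tcp_rot'];M=R.from_quat([q[1],q[2],q[3],q[0]]).as_matrix();t=np.array(o['position'])
w=read_camera('wrist')
for z in(0,-.02,-.03,-.04,-.05):
  print(z,[proj(w,t+M@np.array([x,s*.0137,z]))[0] for s in(-1,1) for x in(.01,0)])
print('h',[proj(w,t+M@np.array([x,0,z]))[0] for x,z in((0,.087),(.017,.043),(-.017,.043))])
```

```text
0 [array([254.747 , 217.4296]), array([255.0181, 233.0898]), array([300.0642, 217.4402]), array([299.8038, 233.1017])]
-0.02 [array([252.4717, 227.8759]), array([252.8004, 244.9001]), array([302.1923, 227.8886]), array([301.8772, 244.9144])]
-0.03 [array([251.1605, 233.8984]), array([251.5251, 251.695 ]), array([303.4187, 233.9124]), array([303.0696, 251.7108])]
-0.04 [array([249.7089, 240.5678]), array([250.1156, 259.2078]), array([304.7764, 240.5835]), array([304.3875, 259.2254])]
-0.05 [array([248.0932, 247.9939]), array([248.5495, 267.5579]), array([306.2876, 248.0114]), array([305.8518, 267.5776])]
h [array([277.618 , 199.1301]), array([277.5238, 190.7348]), array([277.5348, 235.6908])]
```

Emit:
apply_moves(
  series=[
    [[0,15,-26],[0,0,0],0.3],
    [[0,30,-52],[0,0,0],0.3],
    [[0,42,-73],[0,0,0],0.3],
    [[0,50,-86],[0,0,0],0.3],
    [[0,54,-93],[0,0,0],0.3],
    [[0,54,-93],[0,0,0],0.3],
  ],
)

```text
clock: 15.15
position: [0.5016, -0.2857, 0.0338]
tcp_rot: [-0.184, 0.683, 0.683, 0.183]
ft_force: [-0.2, -0.5, -0.2]
width: 0.0278
```

Emit:
apply_moves(
  series=[
    [[0,1.5,-2.6],[0,0,0],0.3],
    [[0,3,-5.2],[0,0,0],0.3],
    [[0,3,-5.2],[0,0,0],0.3],
  ],
)

```text
clock: 15.4
position: [0.5026, -0.2849, 0.0301]
tcp_rot: [-0.182, 0.684, 0.683, 0.183]
ft_force: [-0.2, 0.9, -0.5]
width: 0.0274
```

Run:
```python
from h import *
o=get_obs();print(o['position'],o['ft_force'],o['width'])
w=read_camera('wrist');h=hsv(w);y=(h[...,0]>20)&(h[...,0]<36)&(h[...,1]>130)&(h[...,2]>60);y[300:]=0
v,u=np.nonzero(y);print(u.min(),u.max(),v.min(),v.max(),y.sum())
```

```text
[ 0.5026 -0.2849  0.0301] [-0.1818  0.8831 -0.4983] 0.027351456426000363
263 290 221 299 2052
```

Emit:
apply_moves(
  series=[
    [[0,1.5,-2.6],[0,0,0],0.3],
    [[0,3,-5.2],[0,0,0],0.3],
    [[0,3.5,-6],[0,0,0],0.3],
  ],
)

```text
clock: 15.7
position: [0.5022, -0.2805, 0.0234]
tcp_rot: [-0.183, 0.684, 0.683, 0.183]
ft_force: [-0.1, -0.0, 0.2]
width: 0.0276
```

Emit:
apply_moves(
  series=[
    [[0,1,-1.7],[0,0,0],0.3],
    [[0,2,-3.5],[0,0,0],0.3],
  ],
)

```text
clock: 15.87
position: [0.5024, -0.2799, 0.022]
tcp_rot: [-0.182, 0.684, 0.683, 0.182]
ft_force: [-5.5, -6.1, 22.9]
width: 0.0276
```

Emit:
apply_moves(
  series=[
    [[0,1,-1.7],[0,0,0],0.3],
    [[0,1,-1.7],[0,0,0],0.3],
  ],
)

```text
clock: 16.03
position: [0.5024, -0.28, 0.022]
tcp_rot: [-0.182, 0.684, 0.683, 0.182]
ft_force: [-5.6, -4.4, 21.3]
width: 0.027
```

Touched the flange, as probed. I back off about 3 mm and grip.

Emit:
apply_moves(
  series=[
    [[0,-2.5,4.3],[0,0,0],0.3],
    [[0,-4,7],[0,0,0],0.3],
    [[0,-4,7],[0,0,0],0.1],
    [[0,-4,7],[0,0,0],0],
    [[0,-4,7],[0,0,0],0],
    [[0,-4,7],[0,0,0],0],
    [[0,-4,7],[0,0,0],0],
  ],
)

```text
clock: 16.62
position: [0.5022, -0.2813, 0.025]
tcp_rot: [-0.183, 0.683, 0.683, 0.183]
ft_force: [0.3, 0.1, -1.1]
width: 0.0118
```

Emit:
apply_moves(
  series=[
    [[0,-5,8.7],[0,0,0],0],
    [[0,-15,26],[0,0,0],0],
    [[0,-27,47],[0,0,0],0],
    [[0,-40,69],[0,0,0],0],
    [[0,-40,100],[-6,0,0],0],
    [[0,-30,130],[-12,0,0],0],
    [[0,0,150],[-18,0,0],0],
    [[5,35,150],[-24,0,0],0],
    [[12,75,150],[-30,0,0],0],
    [[20,115,150],[-30,0,0],0],
    [[25,145,150],[-30,0,0],0],
    [[25,145,150],[-30,0,0],0],
  ],
)

```text
clock: 17.62
position: [0.5287, -0.1276, 0.177]
tcp_rot: [0.0, 0.703, 0.711, 0.001]
ft_force: [-0.3, -0.6, -1.2]
width: 0.0119
```

```bash
cat >> h.py <<'E'
from scipy.spatial.transform import Rotation as Ro
def tool():
    o=get_obs();q=o['tcp_rot'];return np.array(o['position']),Ro.from_quat([q[1],q[2],q[3],q[0]]).as_matrix(),o
E
python3 - <<'E'
from h import *
t,M,o=tool();print(t,M,o['joint_pos'],o['width'])
P={c:read_camera(c) for c in('wrist','side','top')}
for c,p in P.items():
  for n in('handle','case_slot','case'):
    for x in pinpoint(p,n): print(c,n,np.array(x['point']),x['confidence'],'tool',M.T@(np.array(x['point'])-t))
r,m=casetop(P['top'],.102);print(r)
q=np.array([np.cos(np.radians(78.65)),np.sin(np.radians(78.65))]);Yc=np.array([-q[1],q[0]])
Rs=Ro.from_matrix(np.c_[np.r_[Yc,0],np.r_[-np.cross(np.r_[Yc,0],[0,0,-1])*-1][:,None].ravel()*-1,[0,0,-1]])
D=np.c_[np.r_[Yc,0],np.cross([0,0,-1],np.r_[Yc,0]),[0,0,-1]]
print(D, (Ro.from_matrix(D)*Ro.from_matrix(M).inv()).as_rotvec(degrees=True))
E
```

```text
[ 0.5287 -0.1276  0.177 ] [[-0.0108  0.9999  0.0021]
 [ 0.9999  0.0108  0.0016]
 [ 0.0016  0.0022 -1.    ]] [ 0.5239  0.3257 -0.4214  1.8428  0.1536  1.0033  0.0503] 0.011918426363554719
wrist handle [ 0.5292 -0.1261  0.2036] 0.7 tool [ 0.0015  0.0006 -0.0266]
wrist case [0.5736 0.0325 0.0587] 0.78 tool [0.1594 0.0464 0.1186]
side handle [ 0.5266 -0.1304  0.2056] 0.53 tool [-0.0027 -0.002  -0.0286]
side case_slot [0.5838 0.0996 0.1021] 0.97 tool [0.2265 0.0574 0.0754]
side case_slot [0.2645 0.2831 0.0613] 0.96 tool [ 0.4133 -0.26    0.1158]
side case [ 0.2832  0.2428 -0.0008] 0.81 tool [ 0.3727 -0.2418  0.1778]
side case [0.5706 0.0302 0.0584] 0.65 tool [0.1571 0.0434 0.1189]
top case_slot [0.5866 0.093  0.1009] 0.74 tool [0.2198 0.0602 0.0766]
top case [0.5084 0.2544 0.0132] 0.72 tool [ 0.3819 -0.0165  0.1643]
top case [0.2836 0.2496 0.0007] 0.66 tool [ 0.3795 -0.2414  0.1764]
top case [0.5739 0.0325 0.0547] 0.63 tool [0.1594 0.0467 0.1226]
((587.08935546875, 96.52251434326172), (128.43203735351562, 108.88723754882812), 78.57984924316406)
[[-0.9804  0.1968  0.    ]
 [ 0.1968  0.9804  0.    ]
 [ 0.      0.     -1.    ]] [-0.1607  0.0409 78.0318]
```

Emit:
apply_moves(
  series=[
    [[8,30,0],[0,0,7],0],
    [[15,60,0],[0,0,14],0],
    [[22,90,0],[0,0,21],0],
    [[30,120,0],[0,0,28],0],
    [[37,150,0],[0,0,35],0],
    [[45,180,0],[0,0,42],0],
    [[52,205,0],[0,0,49],0],
    [[57,224,0],[0,0,56],0],
    [[57,224,-10],[0,0,63],0],
    [[57,224,-20],[0,0,70],0],
    [[57,224,-30],[0,0,78],0],
    [[57,224,-30],[0,0,78],0],
  ],
)

```text
clock: 19.22
position: [0.583, 0.0867, 0.1433]
tcp_rot: [-0.001, 0.104, 0.995, -0.0]
ft_force: [0.3, 0.3, -1.4]
width: 0.012
```

Emit:
apply_moves(
  series=[
    [[0,0,0],[0,0,0.5],0],
    [[0,0,0],[0,0,0.5],0],
  ],
)

```text
clock: 19.38
position: [0.5847, 0.0871, 0.1459]
tcp_rot: [0.001, 0.102, 0.995, 0.0]
ft_force: [0.2, 0.8, -1.6]
width: 0.0117
```

Run:
```python
from h import *
t,M,o=tool();print(t,M[:,0],o['joint_pos'],o['width'])
P={c:read_camera(c) for c in('wrist','side','top')}
for c,p in P.items():
  for n in('handle','case_slot'):
    for x in pinpoint(p,n): print(c,n,np.array(x['point']),x['confidence'],'tool',M.T@(np.array(x['point'])-t))
a=cv2.cvtColor(P['side']['color'],cv2.COLOR_RGB2BGR);u=proj(P['side'],[.586,.0965,.13])[0].astype(int);print(u)
w=cv2.cvtColor(P['wrist']['color'],cv2.COLOR_RGB2BGR)
x0,y0=u-[50,55]
A=cv2.resize(a[y0:y0+110,x0:x0+95],(475,550),interpolation=cv2.INTER_CUBIC)
wu=proj(P['wrist'],[.586,.0965,.102])[0].astype(int);print('wu',wu,x0,y0)
B=cv2.resize(w[max(wu[1]-80,0):wu[1]+80,wu[0]-45:wu[0]+45],(309,550),interpolation=cv2.INTER_CUBIC)
cv2.imwrite('pics/l.png',np.hstack([A,B]))
cv2.imwrite('pics/side_full.png',a);cv2.imwrite('pics/w_full.png',w)
```

```text
[0.5847 0.0871 0.1459] [-0.9791  0.2035 -0.0015] [ 0.3424  0.5172 -0.7301  1.7451  0.3953  1.03    0.836 ] 0.011663722567348522
wrist handle [0.5839 0.0866 0.1755] 0.68 tool [ 0.0006 -0.0006 -0.0296]
wrist case_slot [0.5831 0.0889 0.0982] 0.7 tool [0.002  0.0014 0.0477]
side handle [0.5823 0.0887 0.1714] 0.72 tool [ 0.0026  0.0011 -0.0255]
side case_slot [0.2615 0.2863 0.0632] 0.9 tool [0.3571 0.1292 0.0822]
side case_slot [0.585  0.0986 0.104 ] 0.68 tool [0.0021 0.0113 0.0419]
[224 237]
wu [289 210] 174 182
```

Emit:
apply_moves(
  series=[
    [[0.8,4.5,0],[0,0,0],0],
    [[1.3,9.4,0],[0,0,0],0],
    [[1.3,9.4,0],[0,0,0],0],
  ],
)

```text
clock: 20.08
position: [0.5855, 0.0984, 0.1456]
tcp_rot: [0.001, 0.1, 0.995, 0.001]
ft_force: [0.5, 0.0, -1.0]
width: 0.0119
```

```bash
cat > m.py <<'E'
from h import *
t,M,o=tool();print(t,M[:,0])
c=np.array([.586,.0965]);n=np.array([.197,.98]);y=np.array([-.98,.197])
for cam in('side','wrist','top'):
  p=read_camera(cam);g=p['color'].astype(int)
  poly=proj(p,[np.r_[c+a*.055*n+b*.045*y,.102] for a,b in((-1,-1),(1,-1),(1,1),(-1,1))])
  k=np.zeros(g.shape[:2],np.uint8);cv2.fillPoly(k,[poly.round().astype(int)],1)
  sat=g[...,2]-g[...,0]
  for nm,msk in(('white',(k>0)&(sat<50)&(g.min(2)>70)),('dark',(k>0)&(g[...,2]<60)),('yel',(g[...,0]>90)&(g[...,2]<70)&(g[...,1]>70)&(k>0))):
    nn,l,s,ce=cv2.connectedComponentsWithStats(msk.astype(np.uint8))
    for i in range(1,nn):
      if s[i,4]>5:
        w=onz(p,[ce[i]],.102)[0];print(cam,nm,s[i,4],ce[i].round(1),w,'n,y',(w-c)@n*1000,(w-c)@y*1000)
E
python3 m.py
```

```text
[0.5855 0.0984 0.1456] [-0.98    0.1992 -0.0011]
side white 50 [222.1 226.8] [0.6082 0.0404] n,y -50.63895099075321 -32.85469576892241
side white 30 [211.5 244. ] [0.6161 0.0915] n,y 0.9966173055787105 -30.53700950216091
side white 30 [238.5 252.1] [0.5578 0.1028] n,y 0.6006204958056323 28.858495674716984
wrist white 258 [276.  171.5] [0.5566 0.1033] n,y 0.8454059546154975 30.15088951717515
wrist white 914 [277.7 228.5] [0.5985 0.096 ] n,y 1.9689928430210273 -12.312716124257607
wrist white 241 [277.6 263.5] [0.6258 0.0904] n,y 1.8449801448004584 -40.212358761755205
wrist dark 1921 [268.2 249.6] [0.6133 0.0857] n,y -5.2304738319987445 -28.914420542492103
wrist dark 42 [321.7 257.4] [0.6276 0.124 ] n,y 35.12456345498801 -35.31606269224547
wrist yel 939 [277.7 244. ] [0.6104 0.0936] n,y 1.9471859966603895 -24.475924476274862
top dark 1298 [207.4 185.6] [0.5857 0.0964] n,y -0.1920015588755727 0.3169364092619065
```

Emit:
apply_moves(
  series=[
    [[0.7,-1.2,-15],[0,0,0],0],
    [[0.7,-1.2,-30],[0,0,0],0],
    [[0.7,-1.2,-42],[0,0,0],0],
    [[0.7,-1.2,-46],[0,0,0],0],
    [[0.7,-1.2,-46],[0,0,0],0],
  ],
)

```text
clock: 20.65
position: [0.5854, 0.0952, 0.0982]
tcp_rot: [-0.001, 0.101, 0.995, -0.0]
ft_force: [1.1, 0.3, -0.2]
width: 0.0117
```

```bash
python3 m.py
python3 - <<'E'
from h import *
t,M,o=tool();print(t,o['ft_force'])
s=read_camera('side');w=read_camera('wrist')
for x in pinpoint(w,'handle')+pinpoint(s,'handle'): print(np.array(x['point']),M.T@(np.array(x['point'])-t))
f=lambda p,x0,y0,ww,hh,W,H:cv2.resize(cv2.cvtColor(p['color'],cv2.COLOR_RGB2BGR)[y0:y0+hh,x0:x0+ww],(W,H),interpolation=cv2.INTER_CUBIC)
cv2.imwrite('pics/l.png',np.hstack([f(s,180,195,80,110,400,550),f(w,240,150,80,120,366,550)]))
for nm,l in(('org',[0,0,-.029]),('tip+',[.015,0,-.015]),('tip-',[-.015,0,-.015])): print(nm,(proj(s,t+M@np.array(l))[0]-[180,195])*5,(proj(w,t+M@np.array(l))[0]-[240,150])*4.58+[400,0])
E
```

```text
[0.5854 0.0952 0.0982] [-0.9797  0.2006  0.0013]
side white 43 [218.4 230. ] [0.6132 0.0506] n,y -39.58918484735098 -35.71221862143418
side white 156 [221.7 240.9] [0.5984 0.0793] n,y -14.395615668296172 -15.52199387136373
side white 31 [238.5 252.3] [0.5578 0.1032] n,y 1.0169111764846985 28.947750460629994
side dark 90 [228.1 232.7] [0.5915 0.0547] n,y -39.90340465288453 -13.63656196341624
side yel 69 [229.  232.7] [0.5897 0.0544] n,y -40.493189610265055 -11.954071292969129
wrist white 364 [279.5 183. ] [0.5567 0.1034] n,y 0.9879952659536866 30.08750560128685
wrist white 919 [277.7 228.5] [0.5838 0.0968] n,y -0.14440743960163704 2.2052632593674266
wrist white 779 [277.4 272.8] [0.6123 0.0908] n,y -0.41554125136856174 -26.878245949805546
wrist dark 4856 [271.4 272.5] [0.6114 0.0872] n,y -4.167799390217895 -26.68537890177605
wrist dark 18 [320.  253.5] [0.6049 0.119 ] n,y 25.787513479645625 -14.069308502783905
wrist yel 1077 [277.6 251.9] [0.5986 0.0937] n,y -0.2678041281898152 -12.949090873630603
top dark 1297 [207.5 185.5] [0.5858 0.0961] n,y -0.40686472104584503 0.08766370283264112
[0.5868 0.0957 0.1001] [ 0.2332  0.8476 -1.0681]
[0.5883 0.0961 0.1279] [-0.0014  0.0007 -0.0278]
[0.5856 0.0967 0.1252] [ 0.0013  0.0007 -0.0251]
org [220.7333 214.8245] [565.8139 449.8037]
tip+ [257.7323 250.2676] [566.2347 293.0377]
tip- [189.2973 229.243 ] [566.4306 519.3191]
```

View pics/l.png

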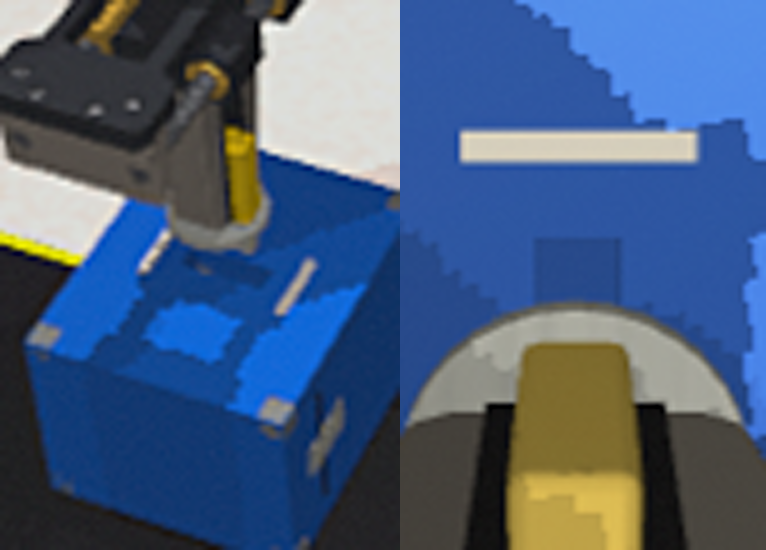

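In the wrist crop the handle centre is at column 575 and the slot centre at 578, about 0.4 mm off. Both marks are visible in the side crop and the T sits above the slot. I make a fine shift and lower it.

Emit:
apply_moves(
  series=[
    [[-0.6,0.6,0],[0,0,0],0],
    [[-0.6,0.6,-4],[0,0,0],0],
    [[-0.6,0.6,-8],[0,0,0],0],
    [[-0.6,0.6,-12],[0,0,0],0],
    [[-0.6,0.6,-15],[0,0,0],0],
    [[-0.6,0.6,-17],[0,0,0],0],
  ],
)

```text
clock: 21.5
position: [0.5853, 0.096, 0.0817]
tcp_rot: [0.0, 0.101, 0.995, -0.0]
ft_force: [-0.3, -0.3, -1.7]
width: 0.0118
```

Emit:
apply_moves(
  series=[
    [[0,0,-2],[0,0,0],0],
    [[0,0,-4],[0,0,0],0],
    [[0,0,-4],[0,0,0],0],
  ],
)

```text
clock: 21.75
position: [0.5854, 0.096, 0.078]
tcp_rot: [0.0, 0.101, 0.995, -0.0]
ft_force: [0.9, 0.1, -0.8]
width: 0.0119
```

Emit:
apply_moves(
  series=[
    [[0,0,-1.5],[0,0,0],0],
    [[0,0,-3],[0,0,0],0],
    [[0,0,-3],[0,0,0],0],
  ],
)

```text
clock: 22.0
position: [0.5856, 0.096, 0.0752]
tcp_rot: [0.0, 0.101, 0.995, -0.0]
ft_force: [0.5, 0.4, -1.7]
width: 0.0121
```

Emit:
apply_moves(
  series=[
    [[0,0,-1],[0,0,0],0],
    [[0,0,-2],[0,0,0],0],
    [[0,0,-2],[0,0,0],0],
  ],
)

```text
clock: 22.25
position: [0.5856, 0.096, 0.0733]
tcp_rot: [0.0, 0.101, 0.995, -0.0]
ft_force: [0.2, 0.4, -0.7]
width: 0.0119
```

Emit:
apply_moves(
  series=[
    [[0,0,-1],[0,0,0],0],
    [[0,0,-1.5],[0,0,0],0],
    [[0,0,-1.5],[0,0,0],0],
  ],
)

```text
clock: 22.5
position: [0.5856, 0.096, 0.0718]
tcp_rot: [0.0, 0.101, 0.995, -0.0]
ft_force: [0.1, -0.9, -1.2]
width: 0.0117
```

Emit:
apply_moves(
  series=[
    [[0,0,-1],[0,0,0],0],
    [[0,0,-1.5],[0,0,0],0],
    [[0,0,-1.5],[0,0,0],0],
  ],
)

```text
clock: 22.75
position: [0.5859, 0.0961, 0.0709]
tcp_rot: [0.001, 0.101, 0.995, -0.0]
ft_force: [-2.0, -0.5, 3.4]
width: 0.0116
```

The flange has seated at TCP z 0.071, as predicted. Quarter turn.

Emit:
apply_moves(
  series=[
    [[0,0,0],[0,0,-7],0],
    [[0,0,0],[0,0,-14],0],
    [[0,0,0],[0,0,-21],0],
    [[0,0,0],[0,0,-28],0],
    [[0,0,0],[0,0,-35],0],
    [[0,0,0],[0,0,-42],0],
    [[0,0,0],[0,0,-49],0],
    [[0,0,0],[0,0,-56],0],
    [[0,0,0],[0,0,-63],0],
    [[0,0,0],[0,0,-70],0],
    [[0,0,0],[0,0,-77],0],
    [[0,0,0],[0,0,-84],0],
  ],
)

```text
clock: 23.75
position: [0.586, 0.0962, 0.0709]
tcp_rot: [0.001, 0.743, 0.67, -0.0]
ft_force: [-0.5, 0.4, 1.9]
width: 0.0121
```

Emit:
apply_moves(
  series=[
    [[0,0,0],[0,0,-6],0],
    [[0,0,0],[0,0,-6],0],
    [[0,0,0],[0,0,-6],0],
  ],
)

```text
clock: 24.0
position: [0.5862, 0.0964, 0.0709]
tcp_rot: [0.001, 0.774, 0.634, 0.0]
ft_force: [0.6, 0.1, 3.5]
width: 0.0119
```

```bash
cat > v.py <<'E'
from h import *
t,M,o=tool();print(t,M[:,0],o['ft_force'],o['width'])
p=read_camera('top');print(casetop(p,.102)[0])
for c in('wrist','side'):
  q=read_camera(c)
  for n in('handle','case_slot','case'):
    for x in pinpoint(q,n): print(c,n,np.array(x['point']),x['confidence'])
E
python3 v.py
```

```text
[0.5862 0.0964 0.0709] [ 0.1973  0.9803 -0.0008] [0.627  0.0806 3.4813] 0.011924275917947029
((626.8215942382812, 66.08494567871094), (14.558632850646973, 14.216763496398926), 0.7381787896156311)
wrist handle [0.5839 0.0962 0.0993] 0.56
wrist handle [0.5094 0.2567 0.016 ] 0.32
side handle [0.5832 0.1006 0.0982] 0.79
side case_slot [0.5835 0.097  0.1042] 0.96
side case_slot [0.2659 0.2847 0.063 ] 0.57
side case [0.2832 0.2445 0.0009] 0.85
side case [0.5748 0.0302 0.0588] 0.78
```

Emit:
apply_moves(
  series=[
    [[0,0,0],[0,0,0],0.1],
    [[0,0,0],[0,0,0],0.3],
    [[0,0,0],[0,0,0],0.3],
    [[0,0,0],[0,0,0],0.3],
    [[0,0,15],[0,0,0],0.3],
    [[0,0,40],[0,0,0],0.3],
    [[0,0,75],[0,0,0],0.3],
    [[0,0,115],[0,0,0],0.3],
    [[0,-30,150],[0,0,0],0.3],
    [[-5,-70,170],[0,0,0],0.3],
    [[-10,-110,170],[0,0,0],0.3],
    [[-20,-150,170],[0,0,0],0.3],
  ],
)

```text
clock: 25.45
position: [0.5679, -0.0507, 0.2423]
tcp_rot: [0.002, 0.774, 0.633, 0.001]
ft_force: [1.1, -0.5, -0.8]
width: 0.0273
```

Emit:
apply_moves(
  series=[
    [[-10,-40,0],[0,0,0],0.3],
    [[-20,-80,0],[0,0,0],0.3],
    [[-30,-110,0],[0,0,0],0.3],
    [[-30,-110,0],[0,0,0],0.3],
  ],
)

```text
clock: 25.78
position: [0.5337, -0.168, 0.2399]
tcp_rot: [0.001, 0.778, 0.628, -0.002]
ft_force: [-0.6, -0.5, -0.1]
width: 0.0275
```

```bash
python3 v.py
python3 - <<'E'
from h import *
p=read_camera('top');h=hsv(p)
y=(h[...,0]>18)&(h[...,0]<38)&(h[...,1]>120)&(h[...,2]>70)
n,l,s,c=cv2.connectedComponentsWithStats(y.astype(np.uint8))
u=proj(p,[.586,.0965,.145])[0];print('expected paddle top px',u)
for i in range(1,n):
  if np.hypot(*(c[i]-u))<25:
    v,uu=np.nonzero(l==i);print(s[i,4],c[i],cv2.minAreaRect(np.float32(onz(p,np.c_[uu,v],.146)*1000)))
for nm in('handle','case_slot','cassette_a','reagent','beaker','slide_box','stand'):
  for x in pinpoint(p,nm): print(nm,np.array(x['point']),x['confidence'])
print(get_obs()['clock'])
E
```

```text
[ 0.5337 -0.168   0.2399] [ 0.2117  0.9773 -0.0051] [-0.6211 -0.5116 -0.1025] 0.027522019701851724
((587.08935546875, 96.52251434326172), (128.43203735351562, 108.88723754882812), 78.57984924316406)
side handle [0.5847 0.0958 0.0965] 0.77
side case_slot [0.5817 0.0981 0.1057] 0.72
side case [0.5747 0.0301 0.0557] 0.93
side case [0.2851 0.2437 0.0003] 0.66
expected paddle top px [205.2819 182.4512]
56 [205.5179 182.5179] ((585.6768188476562, 95.75934600830078), (13.987578392028809, 30.470380783081055), 0.7403449416160583)
handle [0.5869 0.0969 0.1013] 0.73
case_slot [0.5877 0.0956 0.1009] 0.75
cassette_a [ 0.7207 -0.207  -0.0006] 0.59
cassette_a [0.6262 0.2405 0.0093] 0.56
cassette_a [0.5061 0.2554 0.0142] 0.48
cassette_a [0.7254 0.2099 0.0099] 0.45
reagent [ 0.7205 -0.205  -0.0021] 0.44
beaker [ 0.6666 -0.3775 -0.0044] 0.79
slide_box [ 0.4667 -0.4637  0.0003] 0.83
26.6333
```

```bash
python3 -c "
from cell import *
print(close_job())"
```

```text
the job is handed in; nothing more can be done
None
```

The job is handed in at about 27 s on the clock. The blue case lies flat on the cold plate with the slot on top, and the T-handle is locked crosswise in it. The verdict isn't reported.

**What I did:**
- I pushed the right-hand blue case against the stop edge and tipped it over with a high push on its slotted face.
- It came down overhanging the edge by about 33 mm, so I slid it in; it now overhangs by about 10 mm.
- I drew the handle from its stand, lowered it through the slot until the flange seated, turned it 90°, let go and moved the arm clear.

**Last checks:**
- **Case:** it is square to the edge within about 0.3° and did not move during the insertion or release.
- **Handle:** its origin measures about (0.586, 0.096, 0.10) m, within about 3 mm of the slot. At release it was turned crosswise to within about 1° of the case axis.
- **Other things:** the three cassettes, reagent bottle, beaker and slide box measured where they were at the start. The stand was not found in the final top picture, though I only touched it through the handle.

**What disagreed:**
- **Finger tips:** the real tips sat about 40 mm short of the reported TCP. The side view, the wrist view and the contact offsets all showed this, and I allowed for it.
- **Paddle angle:** the final top view shows the paddle running crosswise, but at about 90° instead of the expected 79°. That patch was only 56 pixels, so I don't trust the angle closely.
- **Pictures:** I had used all 12 views before the flange seated, so the final state was checked by numbers only.

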